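Start and run in the screw cap of a filter housing

TASK

Pick up the blue screw cap by its bar handle and set it into the mouth of the steel filter housing. Pressing only lightly, back it off (anticlockwise seen from above) until it drops into the thread start, then run it in clockwise until its blue flange lies flush on the mouth, and let go; never force it, as it jams if it is turned clockwise before it has dropped in. Leave the white pot, the bottle and the timer where they stand.

Things in the scene. Friction and masses are not known exactly. Their poses are not given: they have to be found in the camera images.
- cap_handle (a point): Middle of the bar handle of the loose blue screw cap (0.18 kg), which stands upright on the bench. Its z runs up the cap's axis, x across the handle. The bar is 20 mm thick (x: take it here), 46 mm long (y), from 24 mm below to 25 mm above this point. Below it: blue flange 68 mm in diameter, top 24 mm and underside 28 mm below this point; steel stem 34 mm in diameter, ending 58 mm below.
- cap_pins (a point): Point on the cap's axis, 52 mm below the handle point, at the height of four brass pins that stick out of the stem along the cap's +x, +y, -x and -y. Pins 5 mm thick with round ends, 54 mm across the tips.
- mouth (a point): Centre of the open mouth of the filter housing, level with its top edge, 85 mm above the bench. Bore 57 mm: the pins enter with 1.5 mm play all round. Height of the cap's handle point above the mouth: 49.5 mm with the pins on top of the stops, 44.5 mm on the rim, 32.5 mm dropped into a start, 28.5 mm fully home (flange flush). Nothing in it is springy.
- rim (a point): On the axis 10 mm below the mouth, level with the flat rim inside on which the pins ride. The rim has four equal gaps, the thread starts: one every 90 degrees, each 26 degrees wide, where the pins can drop 12 mm. How the starts are turned differs every time, has nothing to do with the housing's axes, and is not measured: feel for it.
- stop_top (a point): On the axis 5 mm below the mouth, level with the tops of four stops, one at the anticlockwise side of each start, 6 degrees wide. They rise 5 mm above the rim and go down to the bottom. A pin on the rim turned clockwise jams on one; turned anticlockwise it comes over a start and drops when pressed lightly. Pins set down on the stops step off onto the rim when turned anticlockwise.
- start_floor (a point): On the axis 22 mm below the mouth, level with the floor of the thread starts. From here the thread is right-handed: turned clockwise, the pins run under the rim in a groove 7 mm high, whose floor falls evenly by 4 mm over 52 degrees from the start's edge to a firm end stop; from mid-start to the end it is 65 degrees.
- housing: The steel filter housing, fixed to the bench, 80 mm in diameter, 85 mm high, with a round foot 116 mm in diameter. A brass hose barb points along its +x, 66 mm out and 32 mm up. Origin at the centre of its underside.
- cap: The screw cap, 83 mm high; origin on its axis at the end of the stem, 58 mm below the handle point; z up its axis.
- pot: Bystander: white pot with grey lid, 56 mm in diameter, 107 mm high; origin at the centre of its underside.
- bottle: Bystander: small bottle with orange cap, 56 mm in diameter, 113 mm high; origin at the centre of its underside.
- timer: Bystander: flat blue bench timer 62 x 62 x 18 mm; origin at the centre of its underside.
Not all that is in view belongs to the job. Leave any green or red look-alike of the cap alone.

How it is judged:
On the way:
1. the cap has dropped into the thread start (z of cap_handle in the frame of mouth below 0.036 m and horizontal distance between cap_handle and mouth below 0.006 m), for 0.1 s.
At the end, for the whole second after the job is handed in: The cap is screwed in: its handle point less than 29.8 mm above the mouth (fully home is 28.5 mm) and within 4 mm of the mouth's axis, upright within 0.05 rad, at rest and released (z of cap_handle in the frame of mouth below 0.0298 m and horizontal distance between cap_handle and mouth below 0.004 m and angle between cap's own z axis and vertical below 0.05 rad and linear speed of cap below 0.01 m/s); the robot touches nothing.
It fails at once if the cap is forced: pressed or jammed against the housing with more than 60 N (contact force between cap and housing above 60 N).
It fails at once if the white pot is moved more than 15 mm (distance of pot from where it was at the start of the episode above 0.015 m).
It fails at once if the bottle is moved more than 15 mm (distance of bottle from where it was at the start of the episode above 0.015 m).
It fails at once if the timer is moved more than 15 mm (distance of timer from where it was at the start of the episode above 0.015 m).
It also fails if it takes over 70 s, if anything falls off the work surface, if the arm or the gripper's body presses on something with over 40 N, if the wrist force passes 120 N, or if a joint passes its speed limit or range.

ROBOT

A 6-joint arm with a two-finger parallel gripper is mounted at the origin on a cart in front of the work surface, level with it; the furniture and walls round the work are solid. World frame = base frame: x ahead of the robot, y to its left, z up, the work surface at z = 0. Lengths are in m, angles in rad, forces in N, time in s.
With the tool pointing down it reaches from about 0.275 to 0.825 m from the base axis. Payload 4.9 kg.
Tool frame: the origin (TCP) lies between the finger pads; the fingertips stand r.tcp_to_tips ahead of it and the grasp point (between the pads) lies 6 mm ahead of it (r.tcp_to_tips is the distance from the TCP to the fingertips, in m); z points along the fingers, y is the direction in which the jaws open and shut (so a half turn about z gives the same grasp; the last joint's range is limited). The gripper opens to 85 mm and grips with 20 to 120 N. Pads are 22 mm wide; open, the fingers measure 114 mm over their backs; the gripper's body (76 mm by 85 mm) begins 54 mm behind the grasp point. The pads swing forward as they close: fully open they stand 13 mm farther back than shut.
Start: joints at [-1.238, 0.326, -0.193, 1.052, 0, 1.437], TCP at [0.248, -0.491, 0.256] pointing down, gripper open.
Joint ranges: [-2.65, 2.65], [-0.97, 1.79], [-1.3, 1.35], [-1.93, 2.1], [-1.47, 1.37], [-3.14, 3.14]. Speed limits (rad/s): [2.57, 2.57, 3.14, 3.14, 3.14, 3.14].

INTERFACE

Orientations are given as [roll, pitch, yaw] about the fixed x, y, z axes, in that order (R = Rz(yaw) Ry(pitch) Rx(roll)).
In Python, from rig import r gives the robot as it stands.
- The arm moves only by the tool drive_tool, never from a script. Its argument "commands" is a list of rows, each a list of 7 numbers: the shift along the tool's x, y, z in m, then the turn, a rotation vector about the tool's x, y, z in rad, then the closure, from 0 (fully open) to 1 (shut). In form: [[dx, dy, dz, ax, ay, az, gripper], ...]. A call has 1 to 5 rows; each row is the pose to reach, as a shift and turn from the pose commanded when the call began, along the tool's axes at that moment; what a row does not reach only later rows make up. A row lasts 1/10 s, in which the tool goes at most 50 mm and 8.59 degrees, less where a joint would pass 70% of its speed; a pose out of reach is approached as far as the arm can. A call with a gripper value outside its range is refused whole. The fingers move at their own pace and stop on an object; "grip_force" is the grip in N (left out, the last holds). Time passes only in rows, so rows that repeat a pose let the fingers close. It gives the time, the measured TCP pose, the force and the opening at its end, in the units of the state.
- r.state(): the state, without advancing time (a new reading comes with each control period).
- r.grab_frame(name): name is "scene" or "side" or "wrist"; returns (picture, depth): 400x640x3 uint8, blue, green, red; 400x640 float32, m along the optical axis (not along the pixel's ray), 0 where there is no reading.
- r.get_calibration(name): a dict with "K" (3x3 intrinsics, pixels), "k1" (the pictures are not rectified: a ray, as slopes to the right and down, at radius r is drawn at 1 + k1 r^2 times it, then the intrinsics apply), "R" (3x3) and "t" (3): a world point X has camera coordinates R X + t. Camera axes: x right, y down, z forward; pixel columns grow to the right and rows downward; lengths in m; the calibration is good to about 2 mm. A picture is of the moment at which its call begins: read the wrist's pose just before it. get_calibration takes no time and is no camera call; for the wrist camera it gives the pose at the moment of the call.
- r.finish_job(): hands the job in, once; it reports no verdict.
Trained networks look in the newest picture that a camera, given by its name, has taken for a name from the list of things; names that differ only in an ending like _2 or _b are one class to them, and where a whole thing is asked for, a point or a joint stands for the part that bears it (a point fixed in the world has none). Each returns a list of dicts, best first, with "confidence" (0 to 1); they miss things now and then, are a little off and sometimes report something else, mostly with a low value. They report only what shows in the picture. A call takes as long as a camera call. They do not tell look-alikes from the thing itself.
- r.recognise(camera, label): "position" ([column, row] in pixels, amid what is visible of it).
The state is a dict: "time": time; "joint_positions": joint angles; "qvel": joint speeds; "tau": joint torques, N m; "ee_pos": TCP position; "ee_rot": TCP orientation; "ft_force": force on the tool from outside, world axes, zero at the start; "ft_torque": the same for the moment, N m; "grip_width": finger opening in m.
Only numpy, scipy, OpenCV 4.12 (cv2) and the standard library are available. Lean on these libraries where they do the work, as an engineer would, in place of code of your own. Each camera call takes 0.05 s, during which the arm holds its last target.

## Working session

There is one attempt and no reset: what is moved stays moved. The work goes in short steps, Python scripts to look and compute and a tool call to move; the robot and the scene stay as the last step left them, time stands still between calls to the robot, and variables do not carry over. Pictures are saved under pics/ and viewed, and the job is handed in when it is done.

Besides the shell and the picture viewer there is one more tool, called as a command line: name --pt "numbers of a row" for each row, then --argument value for the rest. drive_tool: Moves the arm, as the interface text tells. Its arguments: {"type":"object","properties":{"commands":{"type":"array"},"grip_force":{"type":"number"}},"required":["commands"]}

```bash
ls; mkdir -p pics; python3 - <<'E'
from rig import r
import cv2,numpy as np
print(r.state(), r.tcp_to_tips)
for n in ["scene","side","wrist"]:
    p,d=r.grab_frame(n); cv2.imwrite(f"pics/{n}0.png",p); np.save(f"pics/{n}0.npy",d)
    for l in ["cap_handle","cap","mouth","housing","pot","bottle","timer"]:
        print(n,l,[(x["position"],round(x["confidence"],2)) for x in r.recognise(n,l)][:3])
E
```

```text
pics
{'time': 0.0, 'joint_positions': array([-1.23820208e+00,  3.26932533e-01, -1.93559702e-01,  1.05198519e+00,
        2.24303267e-07,  1.43659697e+00]), 'qvel': array([-0.00025448,  0.00065615, -0.00224261,  0.0003532 , -0.00016482,
        0.00107635]), 'tau': array([-5.15630290e-05, -4.43391681e+01,  2.62440383e+01,  1.54295278e-02,
       -1.84354994e-04, -5.01366415e-06]), 'ee_pos': array([ 0.24735331, -0.49065784,  0.25551714]), 'ee_rot': array([-3.13992670e+00, -2.25147992e-04,  4.66793409e-01]), 'ft_force': array([ 0.94539773,  0.51459696, -0.12108901]), 'ft_torque': array([-0.03332952, -0.01137776, -0.00899427]), 'grip_width': 0.0853640684043325} 0.025
scene cap_handle [([248.5, 205.0], 0.87), ([250.5, 178.3], 0.58)]
scene cap [([251.8, 204.0], 0.74), ([251.3, 179.6], 0.68)]
scene mouth [([336.7, 201.2], 0.41)]
scene housing [([317.2, 257.7], 0.74)]
scene pot [([317.7, 254.7], 0.98)]
scene bottle [([340.3, 171.2], 0.63), ([337.8, 205.6], 0.51)]
scene timer [([363.8, 248.6], 0.62)]
side cap_handle [([296.4, 253.6], 0.82), ([319.8, 310.0], 0.77), ([362.8, 271.8], 0.65)]
side cap [([364.3, 269.9], 0.78), ([316.8, 311.8], 0.74), ([295.0, 253.1], 0.69)]
side mouth [([336.3, 202.7], 0.63)]
side housing [([333.9, 201.8], 0.86)]
side pot [([391.4, 172.8], 0.61)]
side bottle [([221.2, 240.1], 0.88)]
side timer [([351.8, 178.2], 0.45)]
wrist cap_handle []
wrist cap []
wrist mouth []
wrist housing []
wrist pot []
wrist bottle []
wrist timer []
```

View pics/scene0.png

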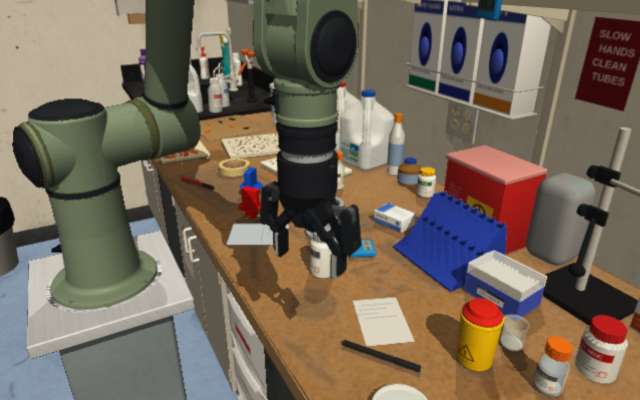

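View pics/side0.png

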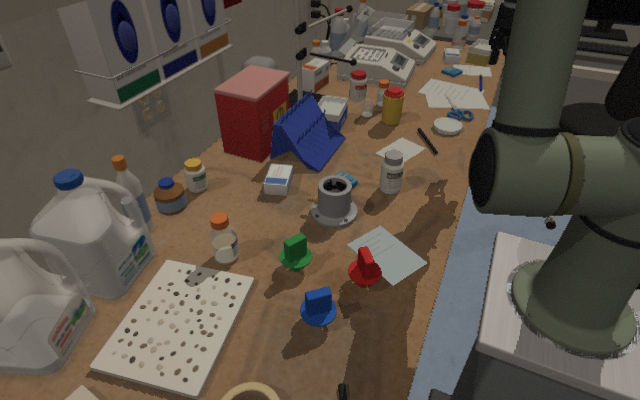

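```bash
python3 - <<'E'
import cv2,numpy as np
a=cv2.imread("pics/scene0.png")[130:290,200:400]; b=cv2.imread("pics/side0.png")[150:340,190:430]
cv2.imwrite("pics/c1.png",cv2.resize(a,None,fx=3.9,fy=3.7,interpolation=cv2.INTER_CUBIC))
cv2.imwrite("pics/c2.png",cv2.resize(b,None,fx=3.1,fy=3.1,interpolation=cv2.INTER_CUBIC))
E
```

```text
(no output)
```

View pics/c1.png

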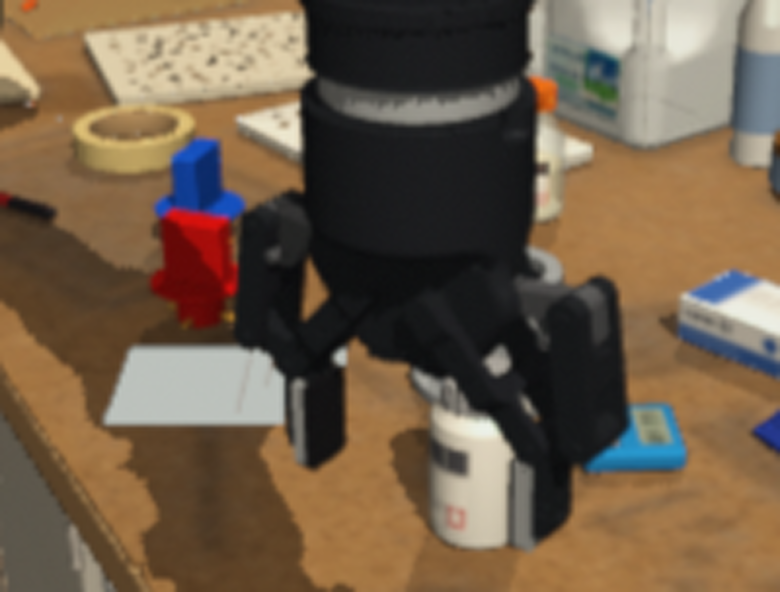

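View pics/c2.png

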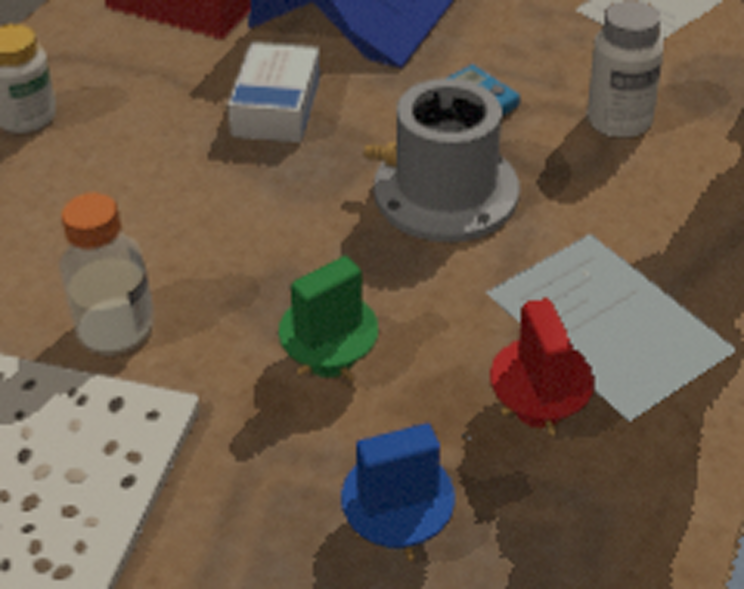

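Three caps show in side: green (296,253), red (365,270) and blue (319,308). Only the blue one fits, and the enlarged crop confirms it. The housing is at (334,200). Next I'll compute positions from the depth.

```bash
cat > h.py <<'E'
import cv2,numpy as np
from rig import r
def cloud(n,d,c=None):
    c=c or r.get_calibration(n); K=np.array(c["K"]);R=np.array(c["R"]);t=np.array(c["t"])
    v,u=np.mgrid[0:d.shape[0],0:d.shape[1]].astype(float)
    s=cv2.undistortPoints(np.stack([u.ravel(),v.ravel()],1)[:,None],K,np.array([c["k1"],0,0,0,0.]))[:,0]
    z=d.ravel(); P=np.stack([s[:,0]*z,s[:,1]*z,z],1)
    return ((P-t)@R).reshape(*d.shape,3)
def circ(p):
    A=np.c_[2*p,np.ones(len(p))];b=(p**2).sum(1);s=np.linalg.lstsq(A,b,rcond=None)[0]
    return s[:2],np.sqrt(s[2]+s[0]**2+s[1]**2)
E
python3 - <<'E'
from h import *
d=np.load("pics/side0.npy");p=cv2.imread("pics/side0.png").astype(int)
X=cloud("side",d);z=X[...,2]
v,u=np.mgrid[0:400,0:640]
blue=(p[...,0]>p[...,2]+60)&(abs(u-319)<25)&(abs(v-305)<25)&(d>0)
print("blue z",np.percentile(z[blue],[1,25,50,75,99]))
top=blue&(z>.0775);t=X[top];print("top",len(t),t.mean(0),t.min(0),t.max(0))
box=cv2.minAreaRect((t[:,:2]*1000).astype(np.float32));print(box)
fl=blue&(abs(z-.034)<.006);q=X[fl];print("fl",len(q),q.mean(0))
h=(abs(u-334)<30)&(abs(v-200)<32)&(d>0)
rim=h&(abs(z-.085)<.004);q=X[rim];print("rim",len(q),q.mean(0),q.min(0),q.max(0))
E=cv2.minAreaRect((q[:,:2]*1000).astype(np.float32));print(E)
c=np.median(q,0)[:2]
for i in range(3):
    # outer boundary points
    a=np.arctan2(*(q[:,:2]-c).T[::-1]);rr=np.linalg.norm(q[:,:2]-c,axis=1)
    o=[];
    for k in range(24):
        m=(a>-np.pi+k*np.pi/12)&(a<=-np.pi+(k+1)*np.pi/12)
        if m.any(): j=np.where(m)[0][rr[m].argmax()];o.append(q[j,:2])
    c,R=circ(np.array(o));print(c,R)
bn=(p[...,1]>0)&(abs(u-352)<30)&(abs(v-180)<15)
b=h&(p[...,2]>p[...,0]+60)&(z>.025)&(z<.045)&(u<325)
print("barb",X[b].mean(0) if b.any() else None)
for nm,(uu,vv) in dict(pot=(391,172),bottle=(222,240),timer=(347,178),green=(296,248),red=(365,262)).items():print(nm,X[vv,uu])
E
```

```text
blue z [0.03164819 0.03346731 0.03470766 0.08165914 0.08459909]
top 222 [0.43218265 0.24354629 0.08244704] [0.41097282 0.22347029 0.07980989] [0.45292928 0.26345897 0.08549425]
((432.6047058105469, 242.53054809570312), (43.876277923583984, 20.063888549804688), 44.060020446777344)
fl 412 [0.42565744 0.25427818 0.03383272]
rim 319 [ 0.52479757 -0.05271879  0.083976  ] [ 0.48527372 -0.0944827   0.08104254] [ 0.56414848 -0.01299066  0.08695045]
((525.0316162109375, -53.51131820678711), (80.01319885253906, 78.70814514160156), 78.89362335205078)
[ 0.52546298 -0.05442206] 0.039882063044367574
[ 0.52540381 -0.05442171] 0.039916760939988784
[ 0.52540381 -0.05442171] 0.039916760939988784
barb [ 0.57547153 -0.04299599  0.03744279]
pot [ 0.42366018 -0.1748366   0.07359887]
bottle [0.66990035 0.19541271 0.07148715]
timer [ 0.54109418 -0.18363794  0.01275831]
green [0.52434093 0.14784997 0.06606424]
red [0.38119011 0.1389683  0.08184288]
```

drive_tool --pt "0.03 -0.035 0 0 0 0 0" --pt "0.06 -0.07 0 0 0 0 0" --pt "0.09 -0.105 0 0 0 0 0" --pt "0.12 -0.14 0 0 0 0 0" --pt "0.15 -0.175 0 0 0 0 0"

```text
time: 1.7
ee_pos: [0.3028, -0.2657, 0.2564]
ee_rot: [3.141, -0.0, 0.466]
ft_force: [0.4, 0.2, 0.8]
grip_width: 0.0855
```

drive_tool --pt "0.03 -0.035 0 0 0 0 0" --pt "0.06 -0.07 0 0 0 0 0" --pt "0.09 -0.105 0 0 0 0 0" --pt "0.12 -0.14 0 0 0 0 0" --pt "0.15 -0.175 0 0 0 0 0"

```text
time: 2.2
ee_pos: [0.3582, -0.0419, 0.2567]
ee_rot: [3.141, -0.001, 0.466]
ft_force: [1.8, -0.3, 0.3]
grip_width: 0.0855
```

drive_tool --pt "0.03 -0.035 0 0 0 -0.06 0" --pt "0.06 -0.07 0 0 0 -0.12 0" --pt "0.09 -0.105 0 0 0 -0.18 0" --pt "0.12 -0.14 0 0 0 -0.24 0" --pt "0.15 -0.175 0 0 0 -0.3 0"

```text
time: 2.7
ee_pos: [0.4133, 0.1823, 0.2565]
ee_rot: [3.141, -0.001, 0.77]
ft_force: [1.9, -0.5, 0.7]
grip_width: 0.0857
```

```bash
python3 - <<'E'
from h import *
c=r.get_calibration("wrist");p,d=r.grab_frame("wrist");cv2.imwrite("pics/w1.png",p)
print(r.state()["ee_pos"],np.linalg.inv(c["R"])@-np.array(c["t"]))
print(r.recognise("wrist","cap_handle"))
X=cloud("wrist",d,c);z=X[...,2];q=p.astype(int)
b=(q[...,0]>q[...,2]+60)&(d>0)&(np.hypot(X[...,0]-.432,X[...,1]-.243)<.06)
print(b.sum(),np.percentile(z[b],[1,50,99]))
t=X[b&(z>.076)];print(len(t),t.mean(0),cv2.minAreaRect((t[:,:2]*1000).astype(np.float32)))
f=X[b&(abs(z-.034)<.006)];print(len(f),cv2.minEnclosingCircle((f[:,:2]*1000).astype(np.float32)))
E
```

```text
[0.41498321 0.18805128 0.25671522] [0.47035383 0.23872273 0.37349188]
[{'position': [437.5, 125.0], 'confidence': 0.87}, {'position': [352.2, 231.0], 'confidence': 0.79}, {'position': [299.9, 126.7], 'confidence': 0.63}]
3217 [0.03147428 0.0337772  0.0833365 ]
1136 [0.43137738 0.24110749 0.08169777] ((430.829345703125, 240.796142578125), (45.69708251953125, 19.633024215698242), 41.735382080078125)
1960 ((430.4876708984375, 241.07229614257812), 33.37505340576172)
```

View pics/w1.png

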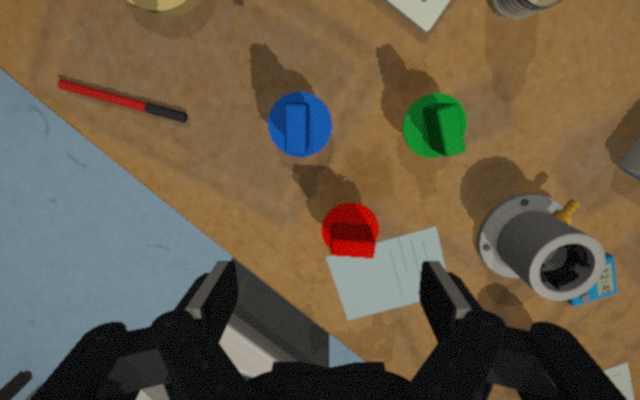

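Blue cap is at (300,124) in wrist, and side and wrist agree on its position within 2 mm. Moving in over it.

drive_tool --pt "0.016 -0.009 0.03 0 0 0 0" --pt "0.032 -0.018 0.06 0 0 0 0" --pt "0.049 -0.027 0.09 0 0 0.02 0" --pt "0.049 -0.027 0.1 0 0 0.02 0" --pt "0.049 -0.027 0.1 0 0 0.02 0"

```text
time: 3.3
ee_pos: [0.4283, 0.2326, 0.1549]
ee_rot: [-3.14, 0.004, 0.747]
ft_force: [-0.2, -0.3, 0.7]
grip_width: 0.0856
```

```bash
python3 - <<'E'
from h import *
s=r.state();print(s)
c=r.get_calibration("wrist");p,d=r.grab_frame("wrist");cv2.imwrite("pics/w2.png",p)
X=cloud("wrist",d,c);z=X[...,2];q=p.astype(int)
b=(q[...,0]>q[...,2]+60)&(d>0)&(np.hypot(X[...,0]-.432,X[...,1]-.243)<.06)
t=X[b&(z>.076)];print(len(t),t.mean(0),cv2.minAreaRect((t[:,:2]*1000).astype(np.float32)))
f=X[b&(abs(z-.034)<.006)];print(len(f),cv2.minEnclosingCircle((f[:,:2]*1000).astype(np.float32)))
E
```

```text
{'time': 3.3, 'joint_positions': array([ 3.46319766e-01,  3.13268807e-01, -4.96806740e-01,  7.64815892e-01,
       -5.05589750e-04,  2.74089035e+00]), 'qvel': array([-0.01298513, -0.04162072,  0.03162763,  0.03032192,  0.00074806,
        0.00141563]), 'tau': array([ 3.78506910e-01, -3.85940301e+01,  2.23898023e+01, -5.65650109e-01,
        3.02616425e-02,  1.20787258e-02]), 'ee_pos': array([0.428257  , 0.23263813, 0.15490999]), 'ee_rot': array([-3.14046083,  0.00396794,  0.74702535]), 'ft_force': array([-0.20646618, -0.31978514,  0.70178269]), 'ft_torque': array([-0.00252721,  0.07798771,  0.00343639]), 'grip_width': 0.08560632754895313}
2039 [0.43217551 0.242311   0.08170165] ((430.8101806640625, 241.15158081054688), (45.51200866699219, 19.7988338470459), 41.710872650146484)
3446 ((430.15997314453125, 241.31484985351562), 33.76659393310547)
```

View pics/w2.png

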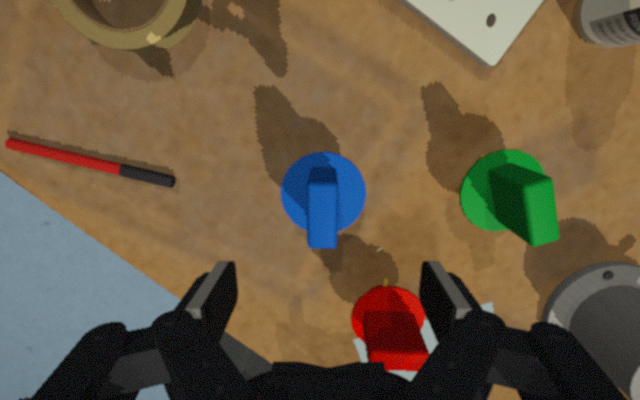

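drive_tool --pt "0.007 -0.004 0.0 0 0 0 0" --pt "0.007 -0.004 0.02 0 0 0 0" --pt "0.007 -0.004 0.03 0 0 0 0" --pt "0.007 -0.004 0.03 0 0 0 0" --pt "0.007 -0.004 0.03 0 0 0 0"

```text
time: 3.85
ee_pos: [0.4323, 0.2413, 0.1269]
ee_rot: [3.141, -0.0, 0.746]
ft_force: [-0.0, -0.8, 0.3]
grip_width: 0.0852
```

drive_tool --pt "0 0 0.02 0 0 0 0" --pt "0 0 0.04 0 0 0 0" --pt "0 0 0.055 0 0 0 0" --pt "0 0 0.061 0 0 0 0" --pt "0 0 0.061 0 0 0 0"

```text
time: 4.35
ee_pos: [0.432, 0.2412, 0.0653]
ee_rot: [-3.141, 0.001, 0.747]
ft_force: [0.3, -0.3, -0.0]
grip_width: 0.0854
```

drive_tool --pt "0 0 0 0 0 0 0.3" --pt "0 0 0 0 0 0 0.6" --pt "0 0 0 0 0 0 0.8" --pt "0 0 0 0 0 0 1" --pt "0 0 0 0 0 0 1" --grip_force 50

```text
time: 4.85
ee_pos: [0.4324, 0.2415, 0.0657]
ee_rot: [3.141, -0.001, 0.747]
ft_force: [-0.6, -0.7, 1.1]
grip_width: 0.0196
```

drive_tool --pt "0 0 0 0 0 0 1" --pt "0 0 0 0 0 0 1" --pt "0 0 0 0 0 0 1"

```text
time: 5.15
ee_pos: [0.4324, 0.2415, 0.0657]
ee_rot: [3.141, -0.001, 0.747]
ft_force: [-0.7, -0.5, 6.1]
grip_width: 0.0197
```

drive_tool --pt "0 0 -0.02 0 0 0 1" --pt "0 0 -0.05 0 0 0 1" --pt "0 0 -0.09 0 0 0 1" --pt "0 0 -0.125 0 0 0 1" --pt "0 0 -0.15 0 0 0 1"

```text
time: 5.65
ee_pos: [0.4323, 0.2414, 0.2172]
ee_rot: [3.141, -0.001, 0.747]
ft_force: [1.0, 0.6, -2.1]
grip_width: 0.0195
```

```bash
python3 - <<'E'
from h import *
s=r.state();print(s["ee_pos"],s["ee_rot"],s["ft_force"],s["grip_width"])
c=r.get_calibration("wrist");p,d=r.grab_frame("wrist");cv2.imwrite("pics/w3.png",p)
X=cloud("wrist",d,c);z=X[...,2]
print(np.array(s["ee_pos"]))
v,u=np.mgrid[0:400,0:640]
m=(abs(z-.085)<.004)&(np.hypot(X[...,0]-.5254,X[...,1]+.0544)<.055)
t=X[m];print(len(t),cv2.minEnclosingCircle((t[:,:2]*1000).astype(np.float32)))
E
```

```text
[0.43234692 0.24140186 0.21721146] [ 3.14101480e+00 -1.20960348e-03  7.46856476e-01] [ 0.99414449  0.56947403 -2.07345457] 0.019504917860266865
[0.43234692 0.24140186 0.21721146]
1837 ((523.2954711914062, -56.431854248046875), 40.91059112548828)
```

View pics/w3.png

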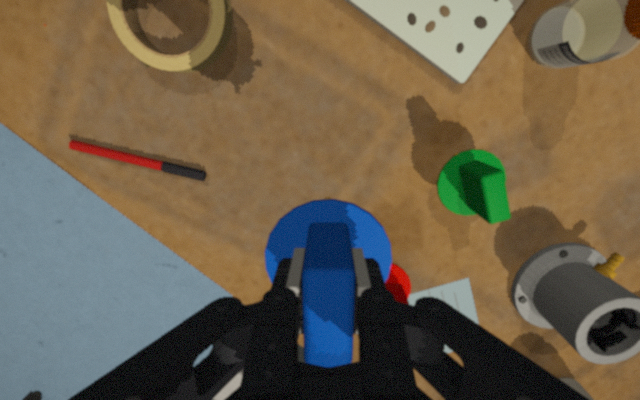

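drive_tool --pt "-0.016 0.034 0 0 0 0 1" --pt "-0.032 0.068 0 0 0 0 1" --pt "-0.048 0.102 0 0 0 0 1" --pt "-0.064 0.136 0 0 0 0 1" --pt "-0.08 0.17 0 0 0 0 1"

```text
time: 6.2
ee_pos: [0.4885, 0.0608, 0.2144]
ee_rot: [-3.141, 0.001, 0.747]
ft_force: [0.0, 0.5, -1.3]
grip_width: 0.0196
```

drive_tool --pt "-0.018 0.037 0 0 0 0 1" --pt "-0.036 0.074 0 0 0 0 1" --pt "-0.05 0.1 0 0 0 0 1" --pt "-0.054 0.11 0 0 0 0 1" --pt "-0.054 0.11 0 0 0 0 1"

```text
time: 6.7
ee_pos: [0.5239, -0.0562, 0.2144]
ee_rot: [-3.14, 0.0, 0.744]
ft_force: [-0.3, 1.6, -1.5]
grip_width: 0.0192
```

```bash
cat > look.py <<'E'
import sys
from h import *
tag=sys.argv[1]
s=r.state();print(s["time"],s["ee_pos"],s["ee_rot"],s["ft_force"],s["grip_width"])
p,d=r.grab_frame("side");cv2.imwrite(f"pics/s{tag}.png",p)
cv2.imwrite(f"pics/sc{tag}.png",cv2.resize(p[90:240,240:430],None,fx=4,fy=4,interpolation=cv2.INTER_CUBIC))
X=cloud("side",d);z=X[...,2];q=p.astype(int);v,u=np.mgrid[0:400,0:640]
b=(q[...,0]>q[...,2]+50)&(d>0)&(np.hypot(X[...,0]-.525,X[...,1]+.055)<.06)&(z>.09)
t=X[b];zt=s["ee_pos"][2]-.0077
print("n",len(t),np.percentile(t[:,2],[2,50,98]),"exp flange",zt-.024)
f=X[b&(abs(z-(zt-.024))<.005)];print("fl",len(f),cv2.minEnclosingCircle((f[:,:2]*1000).astype(np.float32)))
m=(abs(z-.085)<.004)&(np.hypot(X[...,0]-.5254,X[...,1]+.0544)<.055)
t=X[m];print("mouth",len(t),cv2.minEnclosingCircle((t[:,:2]*1000).astype(np.float32)))
E
python3 look.py 4
```

```text
6.7 [ 0.52391416 -0.05621061  0.21439339] [-3.14046812e+00  4.74680954e-04  7.44446733e-01] [-0.28578483  1.62707326 -1.50294555] 0.01918838128103107
n 307 [0.1799169  0.18237792 0.23107763] exp flange 0.18269338544597494
fl 218 ((524.4979858398438, -53.54865264892578), 33.917274475097656)
mouth 317 ((524.6239624023438, -54.145652770996094), 42.19171905517578)
```

View pics/sc4.png

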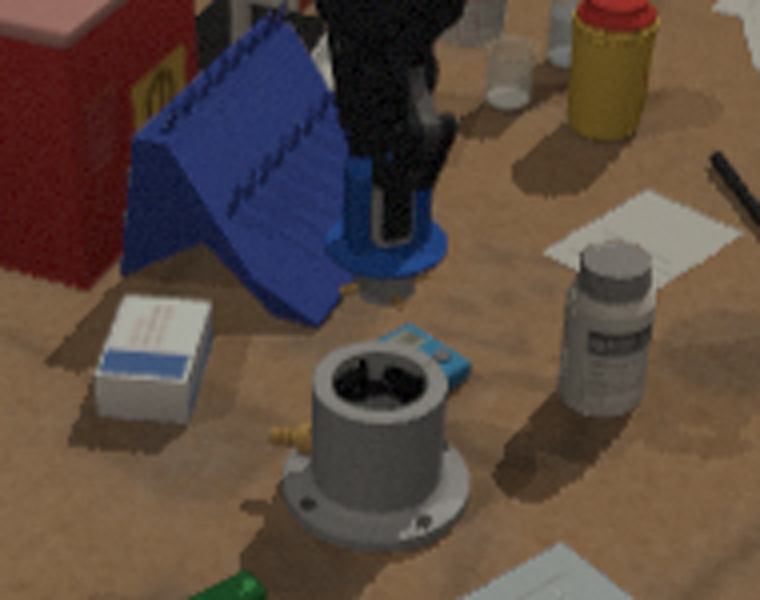

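drive_tool --pt "0 0 0.015 0 0 0 1" --pt "0 0 0.03 0 0 0 1" --pt "0 0 0.045 0 0 0 1" --pt "0 0 0.053 0 0 0 1" --pt "0 0 0.053 0 0 0 1"

```text
time: 7.25
ee_pos: [0.5227, -0.0537, 0.1611]
ee_rot: [-3.139, 0.001, 0.749]
ft_force: [0.0, 0.0, -1.5]
grip_width: 0.0191
```

```bash
cat > fit.py <<'E'
# silhouette fit: project known circles & compare in side picture and scene via depth edges
from h import *
from scipy.optimize import least_squares
import sys
s=r.state();print(s["time"],s["ee_pos"],s["ee_rot"],s["ft_force"])
zt=s["ee_pos"][2]-.0077-.024
def bound(P,n=72):
    q=P[:,:2];h=cv2.convexHull((q*1000).astype(np.float32))[:,0]/1000;return h
for n in ["side","scene"]:
    p,d=r.grab_frame(n);cv2.imwrite(f"pics/{n}{sys.argv[1]}.png",p)
    X=cloud(n,d);z=X[...,2];q=p.astype(int)
    near=np.hypot(X[...,0]-.525,X[...,1]+.055)<.06
    b=(q[...,0]>q[...,2]+50)&(d>0)&near&(abs(z-zt)<.005)
    m=near&(abs(z-.085)<.004)&~b
    for nm,k,R in(("fl",b,.034),("mouth",m,.040)):
        if k.sum()<30: print(n,nm,"few",k.sum());continue
        h=bound(X[k]); f=least_squares(lambda c:np.minimum(0,0)+np.linalg.norm(h-c,axis=1)-R,h.mean(0),loss="soft_l1",f_scale=.001)
        print(n,nm,k.sum(),f.x.round(4),"rms",np.sqrt(np.mean(f.fun**2)).round(4),"z",np.median(z[k]).round(4))
E
python3 fit.py 5; python3 -c "
import cv2
p=cv2.imread('pics/side5.png');cv2.imwrite('pics/sc5.png',cv2.resize(p[110:240,260:410],None,fx=5,fy=4.5,interpolation=2))"
```

```text
7.25 [ 0.5226769  -0.05367308  0.16112834] [-3.13895385e+00  1.38247114e-03  7.48581313e-01] [ 0.0141489   0.00489042 -1.51246974]
side fl 212 [ 0.5229 -0.0522] rms 0.0012 z 0.1286
side mouth 240 [ 0.5257 -0.0548] rms 0.0013 z 0.0841
scene fl 174 [ 0.5216 -0.0585] rms 0.0014 z 0.1302
scene mouth 202 [ 0.5235 -0.0616] rms 0.0015 z 0.0845
```

View pics/sc5.png

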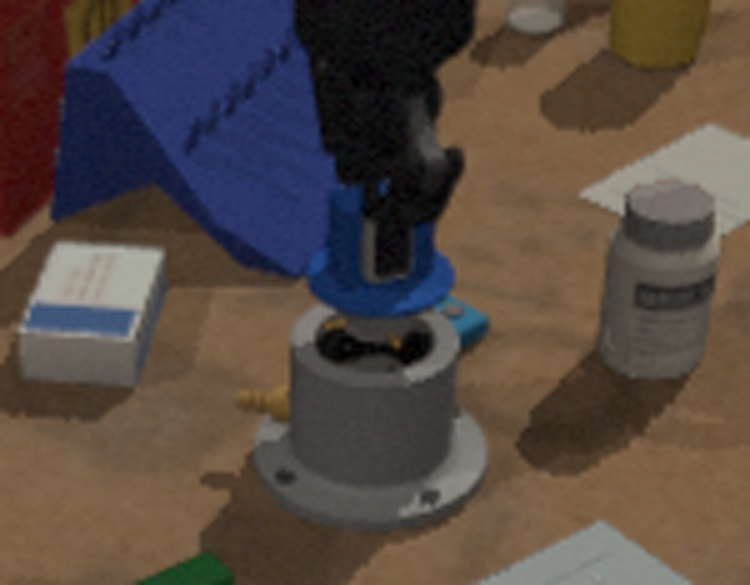

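drive_tool --pt "0 0.0037 0 0 0 0 1" --pt "0 0.0037 0.005 0 0 0 1" --pt "0 0.0037 0.009 0 0 0 1" --pt "0 0.0037 0.009 0 0 0 1" --pt "0 0.0037 0.009 0 0 0 1"

```text
time: 7.85
ee_pos: [0.5262, -0.0579, 0.1531]
ee_rot: [-3.141, 0.0, 0.747]
ft_force: [-0.2, 0.7, -0.9]
grip_width: 0.0193
```

```bash
python3 fit.py 6; python3 -c "
import cv2
p=cv2.imread('pics/side6.png');cv2.imwrite('pics/sc6.png',cv2.resize(p[110:240,260:410],None,fx=5,fy=4.5,interpolation=2))"
```

```text
7.85 [ 0.52624565 -0.05791866  0.15306404] [-3.14104391e+00  2.55961417e-04  7.46620795e-01] [-0.20862871  0.72834885 -0.9044469 ]
side fl 206 [ 0.5266 -0.0577] rms 0.0015 z 0.1205
side mouth 238 [ 0.5252 -0.0542] rms 0.0014 z 0.084
scene fl 178 [ 0.525 -0.062] rms 0.0013 z 0.1213
scene mouth 193 [ 0.523  -0.0616] rms 0.0011 z 0.0846
```

View pics/sc6.png

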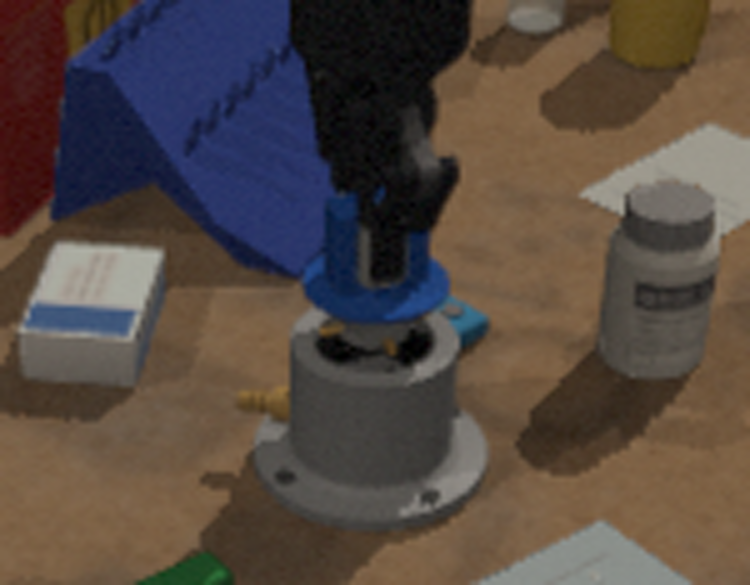

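```bash
python3 - <<'E'
from h import *
for i in range(3):
    r.grab_frame("side");s=r.state();print(s["time"],s["ee_pos"],s["ft_force"],s["qvel"][0])
E
python3 fit.py 7
```

```text
8.0 [ 0.52653221 -0.05795671  0.15338666] [-0.43251181  0.14620553 -0.94848887] 5.293958563024249e-05
8.05 [ 0.52656202 -0.05797076  0.15340369] [ 0.61298111 -0.07050125 -1.11614644] 0.0007434737001312196
8.1 [ 0.52652343 -0.05794989  0.15338358] [ 0.23761404 -0.16136127 -1.65091654] 0.00022697667678173692
8.1 [ 0.52652343 -0.05794989  0.15338358] [ 3.14145158e+00 -9.21505517e-05  7.46749278e-01] [ 0.23761404 -0.16136127 -1.65091654]
side fl 202 [ 0.5272 -0.0576] rms 0.0019 z 0.121
side mouth 244 [ 0.5251 -0.0546] rms 0.0008 z 0.0842
scene fl 176 [ 0.5248 -0.0628] rms 0.0012 z 0.1215
scene mouth 189 [ 0.5235 -0.0614] rms 0.0009 z 0.0847
```

drive_tool --pt "0 -0.0025 0 0 0 0 1" --pt "0 -0.0025 0.002 0 0 0 1" --pt "0 -0.0025 0.004 0 0 0 1" --pt "0 -0.0025 0.006 0 0 0 1" --pt "0 -0.0025 0.006 0 0 0 1"

```text
time: 8.7
ee_pos: [0.5245, -0.056, 0.1469]
ee_rot: [-3.141, 0.0, 0.747]
ft_force: [-0.8, -0.7, -1.7]
grip_width: 0.0193
```

drive_tool --pt "0 0 0.001 0 0 0 1" --pt "0 0 0.002 0 0 0 1" --pt "0 0 0.003 0 0 0 1" --pt "0 0 0.003 0 0 0 1"

```text
time: 9.1
ee_pos: [0.5247, -0.0561, 0.1441]
ee_rot: [-3.141, 0.0, 0.747]
ft_force: [0.3, -0.5, -1.1]
grip_width: 0.0195
```

drive_tool --pt "0 0 0.001 0 0 0 1" --pt "0 0 0.002 0 0 0 1" --pt "0 0 0.003 0 0 0 1" --pt "0 0 0.003 0 0 0 1"

```text
time: 9.5
ee_pos: [0.5249, -0.0561, 0.142]
ee_rot: [3.141, -0.0, 0.747]
ft_force: [-1.9, 0.1, 5.4]
grip_width: 0.0197
```

drive_tool --pt "0 0 0.001 0 0 0 1" --pt "0 0 0.002 0 0 0 1" --pt "0 0 0.003 0 0 0 1" --pt "0 0 0.003 0 0 0 1"

```text
time: 9.9
ee_pos: [0.5251, -0.0561, 0.1416]
ee_rot: [3.14, -0.001, 0.747]
ft_force: [-8.8, 1.6, 27.6]
grip_width: 0.0193
```

drive_tool --pt "0 0 -0.0022 0 0 0 1" --pt "0 0 -0.0022 0 0 -0.06 1" --pt "0 0 -0.0022 0 0 -0.12 1" --pt "0 0 -0.0022 0 0 -0.18 1" --pt "0 0 -0.0022 0 0 -0.18 1"

```text
time: 10.4
ee_pos: [0.5251, -0.0562, 0.1408]
ee_rot: [3.141, -0.0, 0.927]
ft_force: [0.2, -1.3, -0.9]
grip_width: 0.0191
```

drive_tool --pt "0 0 0.0015 0 0 0 1" --pt "0 0 0.003 0 0 0 1" --pt "0 0 0.004 0 0 0 1" --pt "0 0 0.004 0 0 0 1"

```text
time: 10.8
ee_pos: [0.525, -0.0562, 0.1373]
ee_rot: [3.141, 0.0, 0.927]
ft_force: [-1.1, -0.5, 7.3]
grip_width: 0.0194
```

drive_tool --pt "0 0 0 0 0 -0.06 1" --pt "0 0 0 0 0 -0.12 1" --pt "0 0 0 0 0 -0.18 1" --pt "0 0 0 0 0 -0.24 1" --pt "0 0 0 0 0 -0.24 1"

```text
time: 11.3
ee_pos: [0.5254, -0.0565, 0.1371]
ee_rot: [3.14, 0.0, 1.166]
ft_force: [-0.0, -1.0, 5.3]
grip_width: 0.0194
```

drive_tool --pt "0 0 0 0 0 -0.06 1" --pt "0 0 0 0 0 -0.12 1" --pt "0 0 0 0 0 -0.18 1" --pt "0 0 0 0 0 -0.24 1" --pt "0 0 0 0 0 -0.24 1"

```text
time: 11.8
ee_pos: [0.5251, -0.0566, 0.137]
ee_rot: [3.141, 0.001, 1.405]
ft_force: [-2.0, 0.0, 5.6]
grip_width: 0.0193
```

drive_tool --pt "0 0 0 0 0 -0.06 1" --pt "0 0 0 0 0 -0.12 1" --pt "0 0 0 0 0 -0.18 1" --pt "0 0 0 0 0 -0.24 1" --pt "0 0 0 0 0 -0.24 1"

```text
time: 12.3
ee_pos: [0.5251, -0.0565, 0.137]
ee_rot: [3.141, 0.001, 1.645]
ft_force: [-1.4, -1.5, 6.3]
grip_width: 0.0195
```

drive_tool --pt "0 0 0 0 0 -0.04 1" --pt "0 0 0 0 0 -0.08 1" --pt "0 0 0 0 0 -0.1 1" --pt "0 0 0 0 0 -0.1 1"

```text
time: 12.7
ee_pos: [0.5247, -0.0565, 0.137]
ee_rot: [-3.141, 0.001, 1.744]
ft_force: [-2.4, -0.4, 6.9]
grip_width: 0.0198
```

drive_tool --pt "0 0 0 0 0 -0.04 1" --pt "0 0 0 0 0 -0.08 1" --pt "0 0 0 0 0 -0.08 1"

```text
time: 13.0
ee_pos: [0.5246, -0.0565, 0.137]
ee_rot: [-3.141, 0.001, 1.825]
ft_force: [-3.1, -0.5, 6.7]
grip_width: 0.02
```

drive_tool --pt "0 0 0 0 0 -0.04 1" --pt "0 0 0 0 0 -0.08 1" --pt "0 0 0 0 0 -0.08 1"

```text
time: 13.3
ee_pos: [0.5245, -0.0565, 0.1368]
ee_rot: [-3.141, 0.001, 1.905]
ft_force: [-1.1, -1.3, 6.2]
grip_width: 0.0195
```

drive_tool --pt "0 0 0 0 0 -0.04 1" --pt "0 0 0 0 0 -0.08 1" --pt "0 0 0 0 0 -0.08 1"

```text
time: 13.6
ee_pos: [0.5242, -0.056, 0.136]
ee_rot: [-3.14, -0.001, 1.985]
ft_force: [0.3, -0.0, -1.1]
grip_width: 0.0194
```

drive_tool --pt "0 0 0.001 0 0 -0.03 1" --pt "0 0 0.002 0 0 -0.06 1" --pt "0 0 0.004 0 0 -0.06 1" --pt "0 0 0.004 0 0 -0.06 1"

```text
time: 14.0
ee_pos: [0.5243, -0.056, 0.1319]
ee_rot: [-3.141, -0.001, 2.046]
ft_force: [-1.1, -0.2, -1.9]
grip_width: 0.0197
```

drive_tool --pt "0 0 0.002 0 0 0 1" --pt "0 0 0.004 0 0 0 1" --pt "0 0 0.006 0 0 0 1" --pt "0 0 0.006 0 0 0 1"

```text
time: 14.4
ee_pos: [0.5245, -0.056, 0.1261]
ee_rot: [-3.141, -0.0, 2.047]
ft_force: [-1.2, -0.7, -1.8]
grip_width: 0.0195
```

drive_tool --pt "0 0 0.001 0 0 0 1" --pt "0 0 0.0015 0 0 0 1" --pt "0 0 0.0015 0 0 0 1"

```text
time: 14.7
ee_pos: [0.5247, -0.0561, 0.1251]
ee_rot: [-3.141, -0.0, 2.047]
ft_force: [-1.7, 0.2, 1.1]
grip_width: 0.0193
```

drive_tool --pt "0 0 0 0 0 0.06 1" --pt "0 0 0 0 0 0.12 1" --pt "0 0 0.0001 0 0 0.18 1" --pt "0 0 0.0003 0 0 0.24 1" --pt "0 0 0.0003 0 0 0.24 1"

```text
time: 15.2
ee_pos: [0.5244, -0.0552, 0.125]
ee_rot: [-3.142, -0.002, 1.807]
ft_force: [-3.7, 3.1, 4.3]
grip_width: 0.0194
```

drive_tool --pt "0 0 0.0003 0 0 0.06 1" --pt "0 0 0.0005 0 0 0.12 1" --pt "0 0 0.0008 0 0 0.18 1" --pt "0 0 0.001 0 0 0.24 1" --pt "0 0 0.001 0 0 0.24 1"

```text
time: 15.7
ee_pos: [0.5253, -0.0557, 0.1241]
ee_rot: [3.14, -0.001, 1.568]
ft_force: [-1.3, 2.0, 4.1]
grip_width: 0.0192
```

drive_tool --pt "0 0 0.0003 0 0 0.06 1" --pt "0 0 0.0005 0 0 0.12 1" --pt "0 0 0.0008 0 0 0.18 1" --pt "0 0 0.001 0 0 0.24 1" --pt "0 0 0.001 0 0 0.24 1"

```text
time: 16.2
ee_pos: [0.5254, -0.0558, 0.1231]
ee_rot: [3.14, -0.001, 1.329]
ft_force: [-0.3, 2.9, 4.5]
grip_width: 0.0197
```

drive_tool --pt "0 0 0.0003 0 0 0.06 1" --pt "0 0 0.0005 0 0 0.12 1" --pt "0 0 0.0008 0 0 0.18 1" --pt "0 0 0.001 0 0 0.24 1" --pt "0 0 0.001 0 0 0.24 1"

```text
time: 16.7
ee_pos: [0.5257, -0.0566, 0.1219]
ee_rot: [3.14, 0.0, 1.089]
ft_force: [1.1, 1.9, 1.5]
grip_width: 0.0194
```

drive_tool --pt "0 0 0.0003 0 0 0.04 1" --pt "0 0 0.0005 0 0 0.08 1" --pt "0 0 0.0006 0 0 0.12 1" --pt "0 0 0.0006 0 0 0.12 1"

```text
time: 17.1
ee_pos: [0.5253, -0.0564, 0.1214]
ee_rot: [3.14, -0.0, 0.969]
ft_force: [1.1, 0.9, 3.0]
grip_width: 0.0195
```

```bash
python3 - <<'E'
from h import *
s=r.state();print(s["time"],s["ee_pos"],s["ee_rot"],s["ft_force"],s["ft_torque"])
E
```

```text
17.1 [ 0.52527082 -0.05641645  0.12136703] [ 3.14041901e+00 -2.98611325e-05  9.69084849e-01] [1.07743109 0.90940851 3.04332864] [ 0.16813101  0.0354015  -0.05563887]
```

drive_tool --pt "0 0 0.0001 0 0 0.02 1" --pt "0 0 0.0002 0 0 0.04 1" --pt "0 0 0.0002 0 0 0.04 1"

```text
time: 17.4
ee_pos: [0.5251, -0.0563, 0.1213]
ee_rot: [3.141, 0.0, 0.928]
ft_force: [-1.4, 0.2, 5.6]
grip_width: 0.0197
```

```bash
python3 - <<'E'
from h import *
s=r.state();print(s["time"],s["ee_pos"],s["ee_rot"],s["ft_force"],s["ft_torque"])
E
```

```text
17.4 [ 0.52509242 -0.05631733  0.12126027] [3.14064083e+00 9.06629889e-05 9.28008037e-01] [-1.35431176  0.16770883  5.57651332] [0.10408755 0.09779445 0.32095238]
```

drive_tool --pt "0 0 0 0 0 0.015 1" --pt "0 0 0 0 0 0.015 1"

```text
time: 17.6
ee_pos: [0.525, -0.0563, 0.1213]
ee_rot: [3.141, 0.0, 0.914]
ft_force: [-0.2, 0.1, 4.9]
grip_width: 0.0198
```

```bash
python3 - <<'E'
from h import *
s=r.state();print(s["time"],s["ee_pos"],s["ee_rot"],s["ft_force"],s["ft_torque"])
E
sed -i 's/>.09)/>.08)/' look.py; python3 look.py 8
```

```text
17.6 [ 0.52503956 -0.05632074  0.12125025] [3.14064368e+00 2.89630084e-04 9.14164435e-01] [-0.20433949  0.05976123  4.90560241] [0.04799659 0.11863245 0.70940619]
17.6 [ 0.52503956 -0.05632074  0.12125025] [3.14064368e+00 2.89630084e-04 9.14164435e-01] [-0.20433949  0.05976123  4.90560241] 0.01981041854996953
n 293 [0.08671444 0.08949949 0.13857683] exp flange 0.08955024694790328
fl 206 ((527.8063354492188, -54.872371673583984), 35.74211120605469)
mouth 298 ((525.0926513671875, -54.6285514831543), 39.73690414428711)
```

View pics/sc8.png

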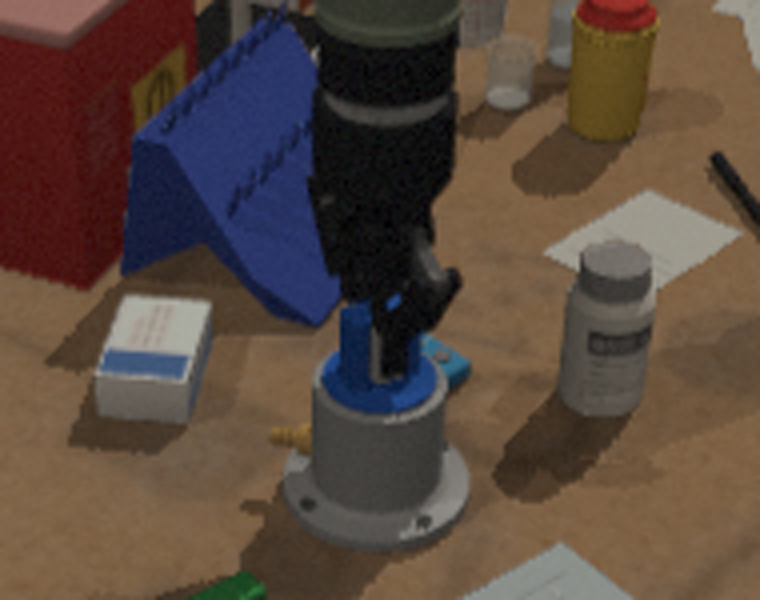

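Torque rises steeply, so it's at the firm end stop, and the flange is flush at (378,385) in the crop. I'll relax the twist and release.

drive_tool --pt "0 0 -0.0005 0 0 -0.02 1" --pt "0 0 -0.0005 0 0 -0.02 0.7" --pt "0 0 -0.0005 0 0 -0.02 0.4" --pt "0 0 -0.0005 0 0 -0.02 0" --pt "0 0 -0.0005 0 0 -0.02 0"

```text
time: 18.15
ee_pos: [0.5246, -0.0561, 0.1212]
ee_rot: [-3.141, 0.0, 0.932]
ft_force: [-0.3, 0.1, -0.4]
grip_width: 0.0685
```

drive_tool --pt "0 0 0 0 0 0 0" --pt "0 0 -0.01 0 0 0 0" --pt "0 0 -0.03 0 0 0 0" --pt "0 0 -0.06 0 0 0 0" --pt "0 0 -0.09 0 0 0 0"

```text
time: 18.65
ee_pos: [0.5245, -0.056, 0.2128]
ee_rot: [-3.141, 0.0, 0.932]
ft_force: [1.1, -0.6, -0.5]
grip_width: 0.0854
```

drive_tool --pt "0 0 -0.02 0 0 0 0" --pt "0 0 -0.04 0 0 0 0" --pt "0 0 -0.06 0 0 0 0" --pt "0 0 -0.06 0 0 0 0"

```text
time: 19.05
ee_pos: [0.5264, -0.0564, 0.2749]
ee_rot: [3.136, -0.002, 0.932]
ft_force: [0.6, 0.3, 0.5]
grip_width: 0.0858
```

```bash
python3 - <<'E'
from h import *
s=r.state();print(s["time"],s["ee_pos"],s["ft_force"],s["grip_width"])
for n in["side","wrist"]:
    c=r.get_calibration(n);p,d=r.grab_frame(n);cv2.imwrite(f"pics/{n}9.png",p)
    if n=="side":cv2.imwrite("pics/sc9.png",cv2.resize(p[90:240,240:430],None,fx=4,fy=4,interpolation=cv2.INTER_CUBIC))
    X=cloud(n,d,c);z=X[...,2];q=p.astype(int)
    near=np.hypot(X[...,0]-.525,X[...,1]+.056)<.06
    b=(q[...,0]>q[...,2]+50)&(d>0)&near
    t=X[b&(z>.128)];f=X[b&(z<.1)&(z>.08)];m=X[near&~b&(abs(z-.085)<.004)]
    print(n,"top",len(t),np.median(t[:,2]),cv2.minAreaRect((t[:,:2]*1000).astype(np.float32)))
    print(" flange",len(f),np.median(f[:,2]),cv2.minEnclosingCircle((f[:,:2]*1000).astype(np.float32))," rim",len(m),np.median(m[:,2]))
    if n=="side":
        for nm,(uu,vv) in dict(pot=(391,172),bottle=(222,240),timer=(347,178)).items():print(nm,X[vv,uu])
E
```

```text
19.05 [ 0.52635685 -0.05643056  0.27488994] [0.57090132 0.29623459 0.49819952] 0.08577870205559965
side top 119 0.1370463010697637 ((526.55517578125, -54.13574981689453), (44.10252380371094, 20.740562438964844), 55.514102935791016)
 flange 227 0.08874308613838981 ((528.6763916015625, -54.23998260498047), 36.20210647583008)  rim 179 0.08441497990530768
pot [ 0.42412539 -0.17697399  0.07205327]
bottle [0.66922956 0.19614302 0.07243786]
timer [ 0.54024263 -0.18123446  0.01465121]
wrist top 1226 0.13736267382014505 ((523.8702392578125, -56.57592010498047), (45.194061279296875, 19.37753677368164), 53.6230354309082)
 flange 2319 0.08862060672389938 ((523.096435546875, -57.288944244384766), 34.13581848144531)  rim 1134 0.08422099002664327
```

View pics/sc9.png

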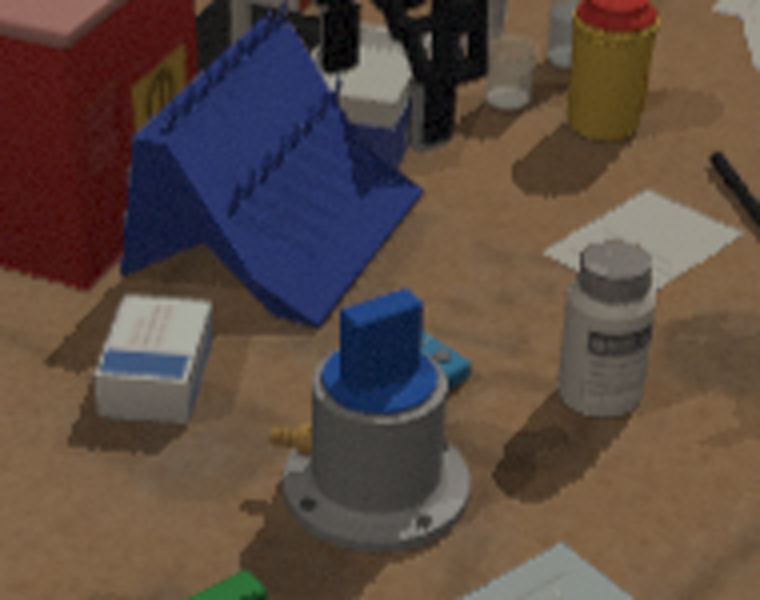

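View pics/wrist9.png

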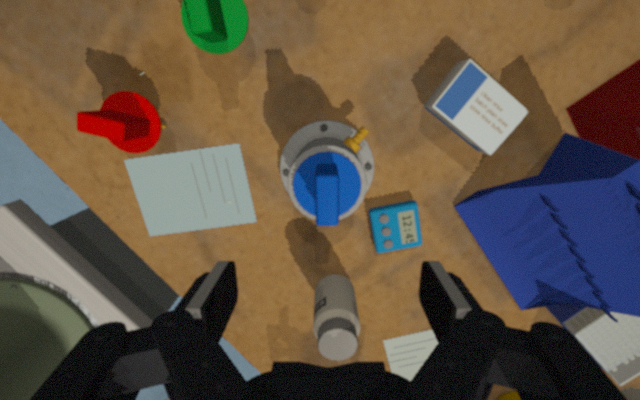

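The cap is seated at (327,185) in wrist. The flange top stands 4.4 mm above the rim (4 mm when home) and the handle top 53 mm (53.5 mm when home). Bystanders haven't moved.

```bash
python3 -c "
from rig import r
print(r.state()['qvel']);print(r.finish_job())"
```

```text
[ 0.00051827  0.02023194 -0.02773198 -0.00654795  0.00025944 -0.00182154]
the job is handed in; nothing more can be done
None
```

The blue cap is screwed into the filter housing, released, and the job was handed in at about 19 s. `finish_job` gives no verdict, so these are my own checks.

- **Finding the start:** The pins first landed on the stops. I turned the cap anticlockwise, off the stops and along the rim, until it dropped into a thread start. The wrist force was about 28 N for a moment on the stops and 5–7 N on the rim.
- **Running it in:** I turned it about 65 degrees clockwise until the torque rose sharply to 0.7 N m, which I took as the firm end stop.
- **Final seating:** The last depth pictures put the flange top 4.3–4.4 mm above the mouth's edge (4.0 mm when home). The handle top is about 53 mm above it (53.5 mm when home).
- **Bystanders:** The pot, bottle and timer points read within about 3 mm of where they started, which is measurement noise. The gripper is open, about 14 cm above where it let go.
- **Disagreement:** The side camera's enclosing-circle fit put the flange about 3–4 mm off the mouth's axis in x. The gripper's position at the end stop and the wrist camera put it within 1–2 mm. I trust those, since the pins have only 1.5 mm of play in the bore.

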